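# Prop the litho stone with a pry bar

### The arm

A 6-joint arm with a two-finger parallel gripper is mounted at the origin on the work surface. World frame = base frame: x ahead of the robot, y to its left, z up, the work surface at z = 0. Lengths are in m, angles in rad, forces in N, time in s.
With the tool pointing down it reaches from about 0.35 to 0.85 m from the base axis. Payload 8.1 kg.
Tool frame: the origin (TCP) lies midway between the tips of the shut fingers; the grasp point (between the pads) lies 19 mm behind it; z points along the fingers, y is the direction in which the jaws open and shut (so a half turn about z gives the same grasp; the last joint's range is limited). The gripper opens to 93 mm and grips with 3 to 60 N. Pads are 15 mm wide; open, the fingers measure 128 mm over their backs; the gripper's body (75 mm by 188 mm) begins 65 mm behind the grasp point.
Start: joints at [-1.218, 0.13, 1.488, -0, 1.523, -0.085], TCP at [0.254, -0.543, 0.185] pointing down, gripper open.
Joint ranges: [-2.96, 2.96], [-0.89, 2.26], [0.02, 2.5], [-1.34, 4.48], [0, 2.73], [-2.66, 2.66]. Speed limits (rad/s): [2.39, 2.39, 2.79, 3.14, 3.14, 3.14].

### API

Orientations are given as [roll, pitch, yaw] about the fixed x, y, z axes, in that order (R = Rz(yaw) Ry(pitch) Rx(roll)).
In Python, from workcell import move_to, line_to, movej, open_gripper, close, hold, ik, sense, capture, MotionError, sign_off gives the robot as it stands. Calls block until the motion is done:
- move_to(position, orientation): joint-space move of the TCP to a pose.
- line_to(position, ori=None, rate=0.15, threshold=None): straight line of the TCP; ori=None keeps the orientation; rate is the mean speed in m/s. With threshold (N) it stops when the force on the tool has changed by that much, and returns True; else False.
- movej(angles): joint-space move.
- open_gripper() and close(): open the fingers fully, or close them until they stop; the grip force is fixed at half the most.
- hold(seconds).
- ik(position, orientation): joint angles nearest the present ones, or None.
- sense(): the state.
- capture(name): name is "side" or "top"; returns a dict with "color" (420x560x3 uint8, red, green, blue), "fx", "fy", "cx", "cy" (pixels), "world_from_camera" (4x4, takes a point from camera to world coordinates). Camera axes: x right, y down, z forward; pixel columns grow to the right and rows downward; lengths in m; the calibration is good to about 2 mm. A picture is of the moment at which its call begins. There is no depth.
A pose or a line that the arm cannot do raises MotionError and nothing moves.
- sign_off(): hands the job in, once; it reports no verdict.
The state is a dict: "time": time; "joint_positions": joint angles; "joint_vel": joint speeds; "tau": joint torques, N m; "tool_pos": TCP position; "tcp_rot": TCP orientation; "wrist_force": force on the tool from outside, world axes, zero at the start; "moment": the same for the moment, N m; "gripper_width": finger opening in m.
Only numpy, scipy, OpenCV 4.12 (cv2) and the standard library are available. Lean on these libraries where they do the work, as an engineer would, in place of code of your own. Each camera call takes 0.05 s, during which the arm holds its last target. There are 200 camera calls.

### The job

Tip up the front edge of the heavy litho stone so that it can dry underneath: stand the hardwood block on the bench in front of the stone as a fulcrum, lever the edge up with the pry bar over the block until the spring bolts at both sides shoot fully under, and let the stone down on them. Then lay the bar back flat in its tray and let go; do not push or lift the stone with the gripper itself, and do not upset the brush jar or the tin.

Things in the scene. Friction and masses are not known exactly. Their poses are not given: they have to be found in the camera images.
- stone: Pale limestone slab on two stone runners, about 3.4 kg (varies by 20 %): 160 long (x) x 160 wide (y) x 64 mm high; slab = upper 40 mm. Runners 25 mm wide, 24 mm high, along both sides, full length; between them under the slab an open gap 110 mm wide, 24 mm high. Origin: centre of the underside. +x points from the front edge (where the bar goes in) to the back; z up.
- stone_edge (a point): Middle of the lower front edge of the slab, 24 mm above the underside of the runners (28 mm above the bench at the start); axes as stone. Raising it by about 18 mm frees the bolts; at rest on them it stays about 16 mm up.
- stand: Dark steel plate fixed to the bench, 200 x 200 x 4 mm, on which the stone lies loose; it reaches 2 mm past the front edge and has a stop behind the back edge, about which the stone tips. Axes as the stone's; origin on the bench under the stone's centre.
- bolt_r (a joint): Spring bolt sliding sideways from a grey housing fixed to the plate at the stone's -y side; 0 = drawn back, about 0.003 to 0.007 (m) while its end presses on the side of the runner, 0.026 = fully shot under the runner. Its spring pushes it with 3 to 4 N, by itself, as soon as the runner is above it.
- bolt_l (a joint): The same spring bolt, mirrored, at the stone's +y side; same values.
- bolt_r_tip (a point): Top of the end of the -y steel bolt (16 mm wide, 13 mm high, its top 18 mm above the bench), 17 mm behind the stone's front edge.
- bolt_l_tip (a point): The same point on the +y bolt.
- bar_mid (a point): Centre (half-way along and half-way up) of the flat steel pry bar, 200 long (x) x 22 wide (y) x 6 mm thick (z), 0.26 kg; the last 28 mm at the +x end, the tip, is thinned to 4 mm (flat below). The rear 50 mm has a dark grip pad 2 mm high on top. At the start it lies in the tray, top up. Balances a few mm behind the centre.
- block_mid (a point): Hardwood fulcrum block loose on the bench: foot 40 (x) x 56 (y) x 26 mm high, on it a round ridge, 12 mm radius, along y, top 38 mm above the bench. The point is its centre, 19 mm up. With the ridge 55 mm in front of the stone's edge and the bar's tip 20 mm under it, the bar stays when let go (rear end up, tip against the slab); pressing its rear end down some 45 mm with 5 to 12 N tips the stone.
- tray: Shallow aluminium tray fixed to the bench, 270 (x) x 140 (y) x 16 mm high, walls and floor 4 mm. Origin: centre of its underside.
- jar: Glass jar with brushes, 72 mm across, 95 mm high (brushes to 190 mm), a bystander; origin: centre of its underside.
- tin: Plain steel tin, 64 mm across, 45 mm high, a bystander; origin: centre of its underside.
Mind the look-alikes: they are no part of the job. Of the things shaped like the part that bears block_mid, the wooden one is meant.

How it is judged:
On the way, in this order (a step that is already met when the one before it is completed fails the run):
1. the stone's front edge is levered up by the bar, which bears on the block (height (world z) of stone_edge above 0.034 m and contact force between bar and stone above 2 N and contact force between bar and block above 2 N), for 0.1 s.
2. both bolts have shot under the stone (value of joint each of bolt_r, bolt_l above 0.021 m), for 0.2 s.
At the end, for the whole second after the job is handed in: Both bolts are shot at least 21 mm (of 26), the stone rests on them at rest with its lower front edge 39 to 50 mm above the bench (tilt under 0.17 rad), and the bar lies still and flat (within 0.1 rad, top up) in the tray, its centre within 50 mm (along) and 56 mm (across) of the tray's centre (all of step 2 and height (world z) of stone_edge between 0.039 and 0.05 m and linear speed of each of stone, bar below 0.01 m/s and angle between stone's own z axis and vertical below 0.17 rad and x of bar_mid in the frame of tray between -0.05 and 0.05 m and y of bar_mid in the frame of tray between -0.056 and 0.056 m and z of bar_mid in the frame of tray below 0.014 m and angle between bar_mid's own z axis and vertical below 0.1 rad); the robot touches nothing.
It fails at once if the gripper or arm pushes or lifts the stone directly (over 5 N) (contact force between any of the fingers, the arm and stone above 5 N).
It fails at once if the stone is pushed over 40 mm from its place or tipped over 0.35 rad (distance of stone from where it was at the start of the episode above 0.04 m or angle between stone's own z axis and vertical above 0.35 rad).
It fails at once if the brush jar is pushed over 30 mm or tipped (distance of jar from where it was at the start of the episode above 0.03 m or angle between jar's own z axis and vertical above 0.3 rad).
It fails at once if the tin is pushed over 30 mm or tipped (distance of tin from where it was at the start of the episode above 0.03 m or angle between tin's own z axis and vertical above 0.3 rad).
It also fails if it takes over 72 s, if anything falls off the work surface, if the arm or the gripper's body presses on something with over 40 N, if the wrist force passes 120 N, or if a joint passes its speed limit or range.

## Working session

There is one attempt and no reset: what is moved stays moved. The work goes in short steps, each a Python script; the robot and the scene stay as the last script left them, time stands still between calls to the robot, and variables do not carry over. Pictures are saved under pics/ and viewed, about 8 in all and at most 12, crops included, and the job is handed in when it is done.

```bash
mkdir -p pics; ls; python3 - <<'E'
from workcell import *
import cv2,numpy as np
for n in ("side","top"):
    c=capture(n); np.savez(f"pics/{n}0.npz",**c)
    cv2.imwrite(f"pics/{n}0.png",cv2.resize(c["color"][:,:,::-1],(800,600),interpolation=cv2.INTER_CUBIC))
    print(n,c["fx"],c["fy"],c["cx"],c["cy"]);print(np.round(c["world_from_camera"],4))
print(sense())
E
```

```text
pics
side 523.8679688776749 523.8679688776749 288.67067586846986 208.8305778687683
[[-0.9636 -0.1997  0.1778  0.3023]
 [-0.2669  0.7579 -0.5953  0.7042]
 [-0.0159 -0.6211 -0.7836  1.0893]
 [ 0.      0.      0.      1.    ]]
top 507.82027323662527 507.82027323662527 283.64432897409364 213.0734754091235
[[ 0.0276 -0.9857  0.1664  0.3638]
 [-0.9993 -0.0316 -0.0216 -0.0631]
 [ 0.0265 -0.1657 -0.9858  1.0734]
 [ 0.      0.      0.      1.    ]]
{'time': 0.1, 'joint_positions': array([-1.21841593e+00,  1.31101559e-01,  1.48917081e+00,  1.30522476e-05,
        1.52299304e+00, -8.54175931e-02]), 'joint_vel': array([-2.21570562e-04, -1.00690583e-05, -2.26161992e-03,  1.64809593e-03,
       -1.64505169e-03, -5.28675126e-04]), 'tau': array([ 1.29286753e-03, -5.61341858e+01, -4.93095410e+01,  7.70382187e-02,
        2.90299795e-02, -4.97448252e-05]), 'tool_pos': array([ 0.25418605, -0.5428689 ,  0.18398265]), 'tcp_rot': array([-3.13992711e+00, -1.55697542e-04,  4.37797228e-01]), 'wrist_force': array([-0.53911135, -0.0328925 ,  0.44096566]), 'moment': array([0.04498989, 0.00122358, 0.00513709]), 'gripper_width': 0.0931409000708736}
```

View pics/top0.png

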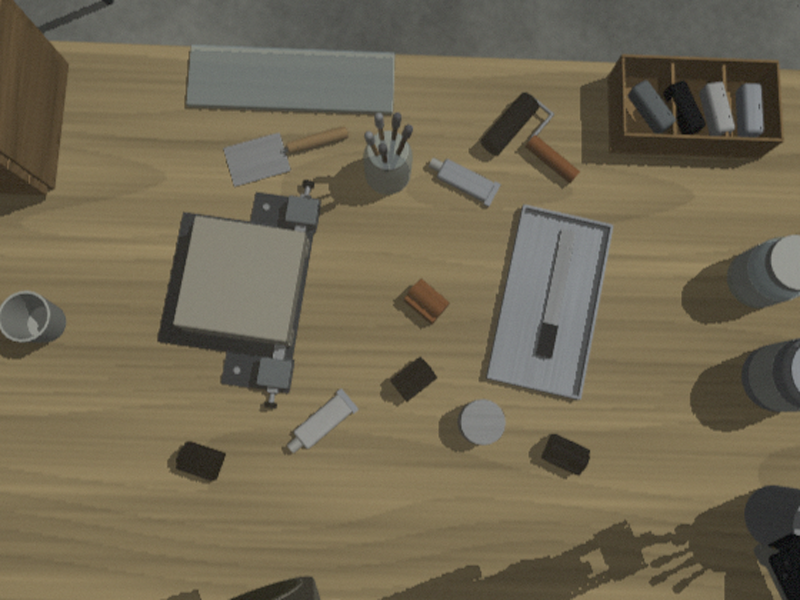

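View pics/side0.png

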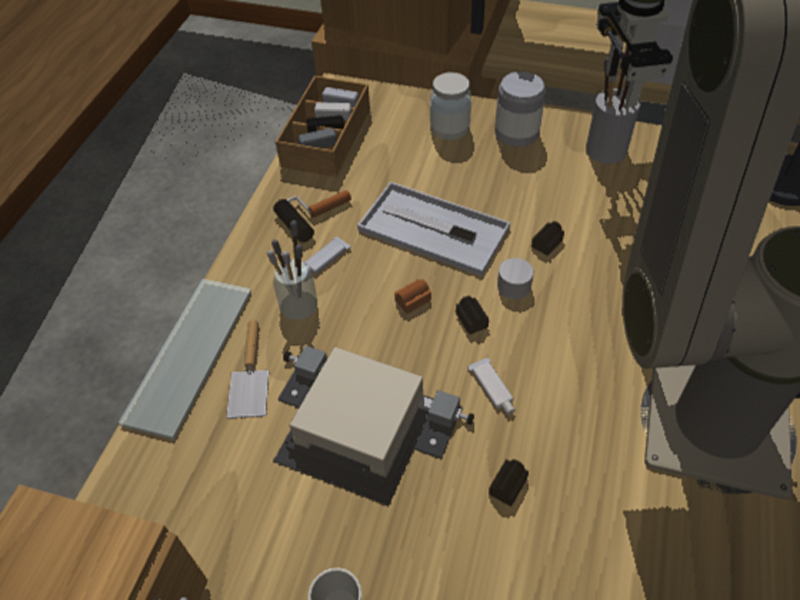

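Top view: front of the stone faces right (the bolts at (302,212) and (277,373) sit near it), and the bar is in the tray with its pad at (546,340) and tip at (565,232). The block candidates are (427,300), which is reddish wood, and the black ones at (413,378), (565,454) and (201,460). The wooden one should be (427,300), so I'll confirm it in crops.

```bash
python3 - <<'E'
import cv2,numpy as np
t=np.load("pics/top0.npz")["color"][:,:,::-1];s=np.load("pics/side0.npz")["color"][:,:,::-1]
def crop(im,x,y,w,h,f): return cv2.resize(np.ascontiguousarray(im[y:y+h,x:x+w]),None,fx=f,fy=f,interpolation=cv2.INTER_CUBIC)
def grid(a,x0,y0,f):
    for u in range(-(-x0//10)*10,x0+a.shape[1]//f+1,10):
        p=int((u-x0+.5)*f); cv2.line(a,(p,0),(p,a.shape[0]),(255,255,0),1) if u%20==0 else 0
        if u%20==0: cv2.putText(a,str(u),(p,9),0,.35,(0,0,255),1)
    for v in range(-(-y0//10)*10,y0+a.shape[0]//f+1,10):
        p=int((v-y0+.5)*f)
        if v%20==0: cv2.line(a,(0,p),(a.shape[1],p),(255,255,0),1); cv2.putText(a,str(v),(0,p),0,.35,(0,0,255),1)
    return a
a=np.hstack([grid(crop(t,110,130,120,148,4),110,130,4)]); b=grid(crop(t,265,185,80,74,4),265,185,4); c=crop(s,265,180,80,74,4)
cv2.imwrite("pics/A.png",np.hstack([a,np.vstack([b,c])]))
d=grid(crop(t,335,135,100,148,4),335,135,4); e=crop(s,240,125,125,70,3)
out=np.zeros((592,800,3),np.uint8); out[:,:400]=d; out[:210,405:780]=e; out[220:516,400:800]=crop(s,195,235,100,74,4)
cv2.imwrite("pics/B.png",out)
E
```

```text
(no output)
```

View pics/A.png

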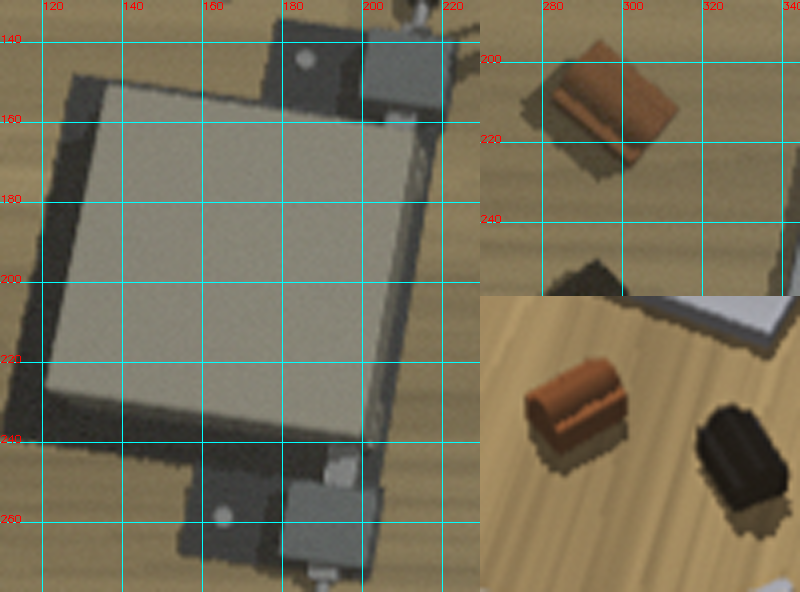

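View pics/B.png

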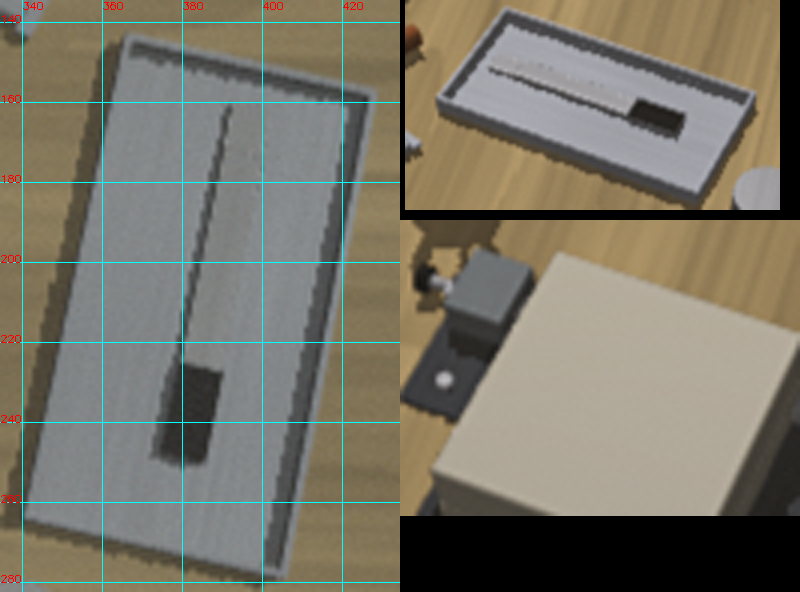

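The crops confirm that the reddish, grained block at about (298,210) in original pixels is the hardwood one; the others are black. I'll compute poses from the corners I read off.

```bash
cat > h.py <<'E'
import numpy as np, cv2
from scipy.optimize import least_squares
from workcell import *
pi=np.pi
def fit(cam,local,px,x0):
    """planar pose (x,y,yaw) of an object from local 3-D points and pixels"""
    T=cam["world_from_camera"];Ti=np.linalg.inv(T)
    L=np.array(local,float);P=np.array(px,float)
    def proj(q):
        c,s=np.cos(q[2]),np.sin(q[2])
        W=np.c_[q[0]+c*L[:,0]-s*L[:,1],q[1]+s*L[:,0]+c*L[:,1],L[:,2]]
        C=W@Ti[:3,:3].T+Ti[:3,3]
        return np.c_[cam["fx"]*C[:,0]/C[:,2]+cam["cx"],cam["fy"]*C[:,1]/C[:,2]+cam["cy"]]
    r=least_squares(lambda q:(proj(q)-P).ravel(),x0)
    return r.x,np.abs(r.fun).max()
def box(lx,ly,z): return [[lx,ly,z],[lx,-ly,z],[-lx,-ly,z],[-lx,ly,z]]
def loc(p,q):  # local (x,y) of pose q -> world
    c,s=np.cos(q[2]),np.sin(q[2]); return np.array([q[0]+c*p[0]-s*p[1],q[1]+s*p[0]+c*p[1]])
def snap(n,name):
    c=capture(n); np.savez(f"pics/{name}.npz",**c); return c
E
cat > m.py <<'E'
from h import *
t=dict(np.load("pics/top0.npz"))
A=lambda p:[110+p[0]/4-.5,130+p[1]/4-.5]
Bk=lambda p:[265+(p[0]-480)/4-.5,185+p[1]/4-.5]
B=lambda p:[335+p[0]/4-.5,135+p[1]/4-.5]
# order +x+y,+x-y,-x-y,-x+y
stone=fit(t,box(.08,.08,.068),map2:=[A(p) for p in [(46,390),(107,84),(417,124),(366,437)]],[.45,.2,1.4])
block=fit(t,box(.02,.028,.026),[Bk(p) for p in [(600,40),(678,107),(632,167),(553,98)][::1]] if 0 else [Bk(p) for p in [(600,40),(678,107),(632,167),(553,98)]],[.45,-.05,.9])
bar=fit(t,[[-.05,.011,.012],[-.05,-.011,.012],[-.1,-.011,.012],[-.1,.011,.012]],[B(p) for p in [(183,362),(222,372),(205,464),(158,459)]],[.45,-.3,-.2])
tray=fit(t,box(.135,.07,.016),[B(p) for p in [(124,33),(375,93),(285,578),(22,518)]],[.45,-.3,-.2])
for n,v in zip(("stone","block","bar","tray"),(stone,block,bar,tray)): print(n,np.round(v[0],4),round(v[1],2))
print("edge",loc((-.08,0),stone[0]))
E
python3 m.py
```

```text
stone [0.5655 0.148  1.4619] 0.51
block [ 0.5477 -0.1169 -0.6725] 0.78
bar [ 0.5696 -0.3123 -0.2082] 1.03
tray [ 0.5567 -0.3018 -0.1985] 0.59
edge [0.55684734 0.06848518]
```

```bash
cat > q.py <<'E'
import numpy as np
STONE=np.array([.5655,.148,1.4619]);BLOCK=np.array([.5477,-.1169,-.6725]);BAR=np.array([.5696,-.3123,-.2035]);TRAY=np.array([.5567,-.3018,-.1985])
E
python3 - <<'E'
from h import *; from q import *
by=BLOCK[2]+pi; o=[pi,0,by]
open_gripper()
move_to([*BLOCK[:2],.10],o)
line_to([*BLOCK[:2],.007],rate=.15,threshold=15)
print(sense()["tool_pos"]); close(); print(sense()["gripper_width"])
line_to([*BLOCK[:2],.06],rate=.15)
g=loc((-.135,0),STONE); print(g)
o=[pi,0,STONE[2]]
move_to([*g,.06],o); line_to([*g,.0075],rate=.08,threshold=12); print(sense()["tool_pos"],sense()["wrist_force"])
open_gripper(); line_to([*g,.2],rate=.25)
move_to([.5,-.25,.25],[pi,0,.5])
s=sense();print(s["time"],s["joint_positions"])
for n in("top","side"): snap(n,n+"1")
t=np.load("pics/top1.npz")["color"][:,:,::-1];s=np.load("pics/side1.npz")["color"][:,:,::-1]
f=lambda im,x,y,w,h,k:cv2.resize(np.ascontiguousarray(im[y:y+h,x:x+w]),None,fx=k,fy=k,interpolation=cv2.INTER_CUBIC)
cv2.imwrite("pics/C.png",np.hstack([f(t,190,140,80,115,5),f(s,200,190,80,115,5)]))
E
```

```text
[ 0.54836151 -0.11733255  0.00787781]
0.00021987364195211455
[0.55082803 0.01379965]
[0.55113455 0.01378968 0.00775151] [-0.56549813  0.34065119  0.08854263]
10.3333 [-5.54015324e-01  1.82016489e-03  1.50665941e+00  6.19523286e-04
  1.63466848e+00  5.14580586e-01]
```

View pics/C.png

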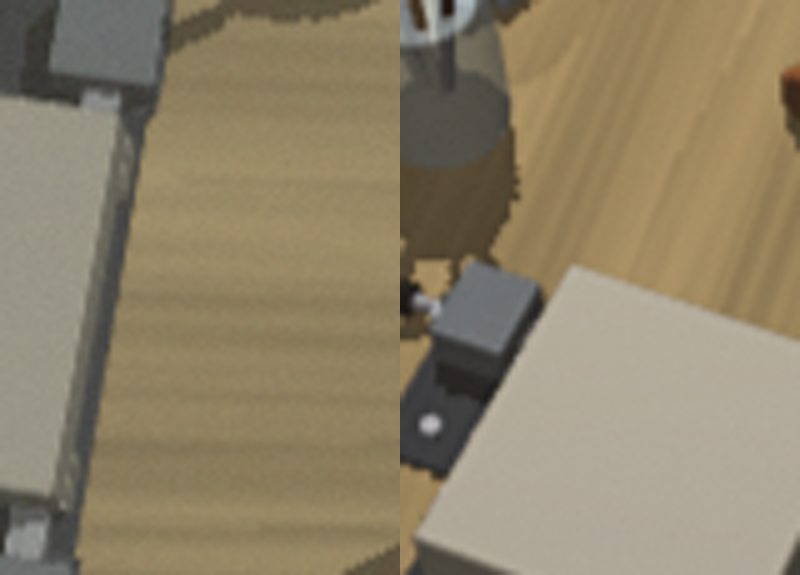

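The grasp missed: the gripper closed to zero and there is no block in front of the stone. I'll check where the block is now.

```bash
python3 - <<'E'
import cv2,numpy as np
t=np.load("pics/top1.npz")["color"][:,:,::-1];s=np.load("pics/side1.npz")["color"][:,:,::-1]
f=lambda im,x,y,w,h,k:cv2.resize(np.ascontiguousarray(im[y:y+h,x:x+w]),None,fx=k,fy=k,interpolation=cv2.INTER_CUBIC)
cv2.imwrite("pics/D.png",np.hstack([f(t,260,160,100,145,4),f(s,240,160,100,145,4)]))
E
```

```text
(no output)
```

View pics/D.png

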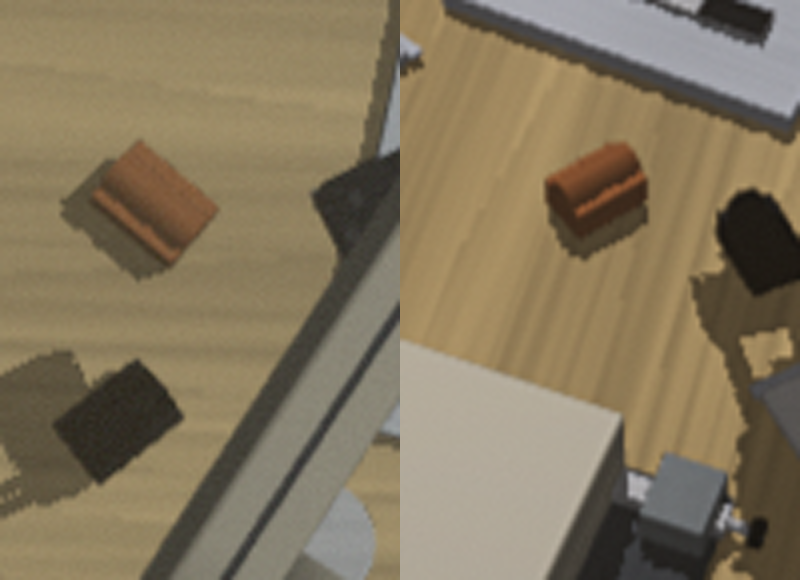

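```bash
python3 - <<'E'
from h import *
def pr(c,p):
    q=np.linalg.inv(c["world_from_camera"])@np.r_[p,1]; return np.round([c["fx"]*q[0]/q[2]+c["cx"],c["fy"]*q[1]/q[2]+c["cy"]],1)
s=sense();print(s["tool_pos"],s["tcp_rot"],s["gripper_width"])
for n in("top","side"):
    c=dict(np.load(f"pics/{n}1.npz")); print(n,pr(c,[.5477,-.1169,.019]),"tcp",pr(c,s["tool_pos"]),"base",pr(c,[0,0,0]))
    c0=dict(np.load(f"pics/{n}0.npz")); print(np.abs(c0["world_from_camera"]-c["world_from_camera"]).max(), pr(c0,[.254,-.543,.184]))
c=np.load("pics/side1.npz")["color"][:,:,::-1]; d=np.load("pics/top1.npz")["color"][:,:,::-1]
cv2.imwrite("pics/E.png",np.hstack([cv2.resize(c,(400,300)),cv2.resize(d,(400,300))]))
E
```

```text
[ 0.50037031 -0.24839215  0.24931008] [-3.14039765e+00  1.99605126e-04  5.03120807e-01] 0.0929387143657583
top [298.3 210.8] tcp [384.7 217.8] base [231.9 485.5]
0.0 [548.3 371.3]
side [288.6 206.3] tcp [320.6 109.2] base [502.1 296.2]
0.0 [431.6  73.3]
```

View pics/E.png

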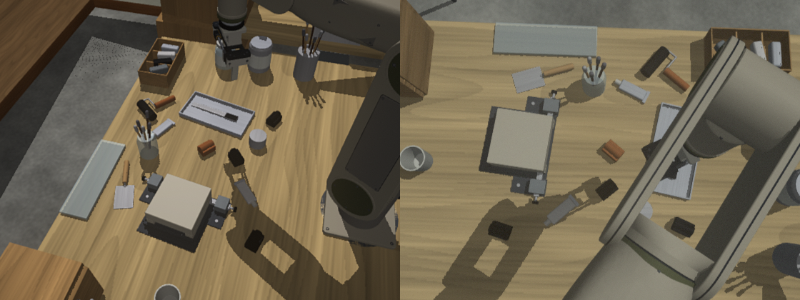

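```bash
python3 - <<'E'
from h import *; from q import *
o=[pi,0,BLOCK[2]+pi]
move_to([*BLOCK[:2],.09],o); line_to([*BLOCK[:2],.010],rate=.2,threshold=15)
a=sense(); print(a["tool_pos"],a["tcp_rot"],a["wrist_force"],a["gripper_width"]); c1=snap("side","side2a")
close(); a=sense(); print(a["gripper_width"],a["wrist_force"],a["time"]); c2=snap("side","side2b")
f=lambda im,x,y,w,h,k:cv2.resize(np.ascontiguousarray(im[y:y+h,x:x+w]),None,fx=k,fy=k,interpolation=cv2.INTER_CUBIC)
cv2.imwrite("pics/F.png",np.hstack([f(c["color"][:,:,::-1],240,130,100,120,4) for c in(c1,c2)]))
E
```

```text
[ 0.54793023 -0.1172066   0.01061311] [-3.14158515e+00  1.29514303e-04  2.46852283e+00] [-0.09436248  0.6967366  -0.0788049 ] 0.09309713713209243
0.00034162314236157955 [-0.47005692 -0.45342657 -0.29836476] 14.0
```

View pics/F.png

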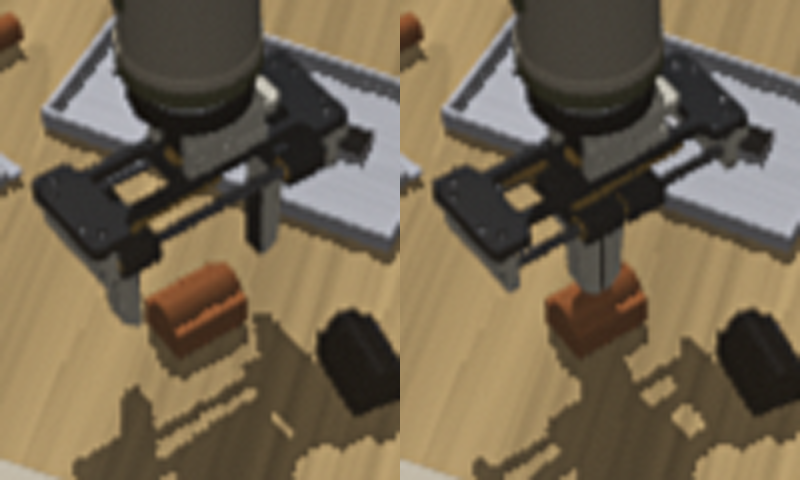

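The closed fingers pass straight through the reddish block, so it has no solid body and is a mere look-alike. I'll compare the dark ones with the brightness raised.

```bash
python3 - <<'E'
from h import *
t=np.load("pics/top0.npz")["color"][:,:,::-1].copy();s=np.load("pics/side0.npz")["color"][:,:,::-1].copy()
P=[(413,378),(565,454),(201,460),(427,300)];S=[(472,314),(547,238),(510,482),(413,297)]
f=lambda im,p,g:cv2.resize(np.clip(im[int(p[1]*.7)-24:int(p[1]*.7)+24,int(p[0]*.7)-24:int(p[0]*.7)+24]*float(g),0,255).astype(np.uint8),(200,200),interpolation=cv2.INTER_CUBIC)
rows=[np.hstack([f(im,p,g) for p in L]) for im,L,g in((t,P,3.5),(s,S,3.5))]
cv2.imwrite("pics/G.png",np.vstack(rows))
for p,q in zip(P,S):
    print([np.round(im[int(r[1]*.7)-3:int(r[1]*.7)+4,int(r[0]*.7)-3:int(r[0]*.7)+4,::-1].reshape(-1,3).mean(0),1) for im,r in((t,p),(s,q))], t[int(p[1]*.7)-3:int(p[1]*.7)+4,int(p[0]*.7)-3:int(p[0]*.7)+4].std())
E
```

```text
[array([47.8, 43.2, 35.4]), array([35.2, 31. , 25.6])] 5.994212582040233
[array([45. , 41.7, 35. ]), array([33.8, 29.2, 23.4])] 4.900622858468508
[array([43.7, 39.6, 32.2]), array([32.9, 28. , 21.3])] 5.660885896748684
[array([99.8, 71.8, 48.6]), array([92.9, 59.2, 37.1])] 22.372870364247316
```

View pics/G.png

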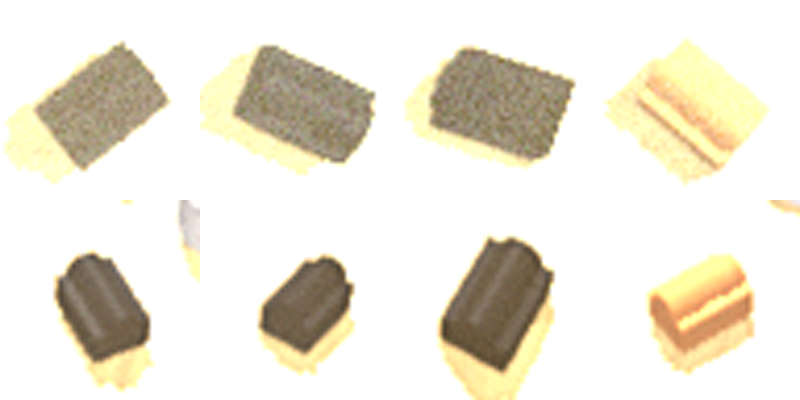

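```bash
python3 - <<'E'
from h import *
c=dict(np.load("pics/side0.npz"))
def pr(p):
    q=np.linalg.inv(c["world_from_camera"])@np.r_[p,1]; return np.round([c["fx"]*q[0]/q[2]+c["cx"],c["fy"]*q[1]/q[2]+c["cy"]],1)
d=np.array([.6226,.7825])
for z in(.01,.038,.06): print(z,pr([.548,-.117,z]),"tips",[pr([.548+e*d[0],-.117+e*d[1],z]) for e in(.055,-.055)])
print("seen closed (289.5,202), open (270.8,210) (305,191.5)")
t=sense();print(t["tool_pos"],t["gripper_width"])
E
```

```text
0.01 [288.5 208.4] tips [array([271.4, 218.4]), array([305.2, 198.8])]
0.038 [288.3 201.7] tips [array([270.9, 211.7]), array([305.3, 192. ])]
0.06 [288.2 196.3] tips [array([270.5, 206.3]), array([305.4, 186.5])]
seen closed (289.5,202), open (270.8,210) (305,191.5)
[ 0.54767006 -0.11689198  0.00997829] 0.0004059654521400246
```

The image places the fingertips at about z=0.038 while tool_pos reports 0.010. The reported TCP therefore lies about 29 mm beyond the true tips, and the jaws simply closed above the ridge. My "no solid body" conclusion was wrong: the reddish block is the right one. I'll find the bench by touch.

```bash
python3 - <<'E'
from h import *; from q import *
line_to([*BLOCK[:2],.03],rate=.15)
open_gripper()
r=line_to([*BLOCK[:2],-.04],rate=.03,threshold=5)
s=sense();print(r,s["tool_pos"],s["wrist_force"],s["time"])
z=s["tool_pos"][2]
line_to([*BLOCK[:2],z+.006],rate=.05); close(); s=sense(); print(s["gripper_width"],s["tool_pos"],s["wrist_force"],s["moment"],s["time"])
E
```

```text
True [ 0.54766324 -0.11689812 -0.03340215] [-2.04231607  1.73132447  6.3858685 ] 17.675
0.05594292863066976 [ 0.5476186  -0.11691464 -0.0274985 ] [ 0.9650893  -0.95225269 -0.9495659 ] [-0.05663639 -0.15892673 -0.02426626] 18.6417
```

```bash
python3 - <<'E'
from h import *; from q import *
line_to([*BLOCK[:2],.02],rate=.15)
g=loc((-.135,0),STONE); o=[pi,0,STONE[2]]
move_to([*g,.02],o); line_to([*g,-.0272],rate=.1,threshold=12)
s=sense();print(s["tool_pos"],s["wrist_force"],s["gripper_width"])
open_gripper(); line_to([*g,.15],rate=.25)
bg=loc((-.025,0),BAR); ob=[pi,0,BAR[2]]
move_to([*bg,.1],ob)
c=snap("top","top3"); d=snap("side","side3"); s=sense();print(s["time"],s["joint_positions"])
f=lambda im,x,y,w,h,k:cv2.resize(np.ascontiguousarray(im[y:y+h,x:x+w,::-1]),None,fx=k,fy=k,interpolation=cv2.INTER_CUBIC)
cv2.imwrite("pics/H.png",np.hstack([f(c["color"],185,140,80,120,5),f(d["color"],190,170,80,120,5)]))
E
```

```text
[ 0.54954751  0.01346796 -0.02855306] [0.28140458 0.09460645 3.76649821] 0.056077116441072224
23.7333 [-5.93225911e-01  2.50679982e-01  1.50935201e+00  2.80142618e-04
  1.38180964e+00  1.17830371e+00]
```

View pics/H.png

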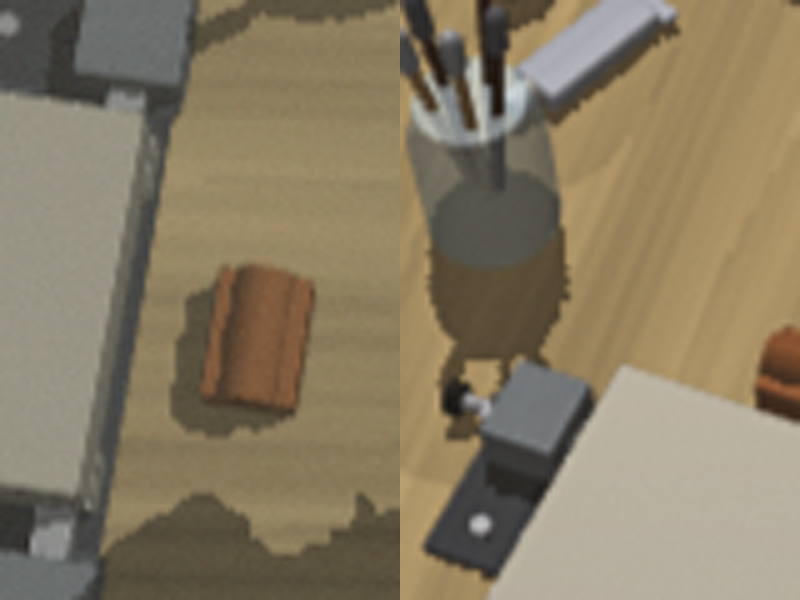

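```bash
python3 - <<'E'
from h import *; from q import *
t=dict(np.load("pics/top3.npz"))
H=lambda p:[185+p[0]/5-.5,140+p[1]/5-.5]
b,e=fit(t,box(.02,.028,.026),[H(p) for p in[(205,400),(222,266),(315,288),(295,412)]],[.55,.01,1.46]); print(b,e)
d=b[:2]-STONE[:2];c,s=np.cos(STONE[2]),np.sin(STONE[2]);print("block in stone",c*d[0]+s*d[1],-s*d[0]+c*d[1])
# bar: grip point along bar, but jaws centred on the tray's axis so the fingers clear the walls
ty=np.array([-np.sin(TRAY[2]),np.cos(TRAY[2])]); bg=loc((-.025,0),BAR); bg=bg-ty*((bg-TRAY[:2])@ty)
o=[pi,0,TRAY[2]]; print("bg",bg,"j6",ik([*bg,.05],o))
move_to([*bg,.02],o)
r=line_to([*bg,-.034],rate=.03,threshold=4); s=sense(); print(r,s["tool_pos"],s["wrist_force"])
E
```

```text
[0.54871362 0.01307172 1.45502181] 0.9586276983229709
block in stone -0.1359534185227199 0.0020227807958218894
bg [ 0.5466195  -0.29977232] j6 [-5.83842491e-01  2.90831034e-01  1.55687251e+00 -4.44089210e-16
  1.29388910e+00  1.18545384e+00]
True [ 0.54651649 -0.29970057 -0.02938838] [-0.57218285  0.19884024  5.99223867]
```

```bash
cat >> q.py <<'E'
K=.0334; RX=-.136   # tool-length excess; ridge centre x in the stone frame
def tcp(s,p,lift=0.,hyp="A",grip=.001,up=0.):
    """TCP pose: bar tilted p (tip down), its bottom 'lift' above the ridge, fingertips at s along the bar from the ridge"""
    n=np.array([np.sin(p),np.cos(p)]);d=np.array([np.cos(p),-np.sin(p)])
    X=np.array([RX,.026])+(.012+lift+grip)*n+s*d
    X=X-(K*n if hyp=="A" else np.array([0,K]))
    c,s_=np.cos(STONE[2]),np.sin(STONE[2])
    return [STONE[0]+c*X[0],STONE[1]+s_*X[0],X[1]+up],[np.pi,p,STONE[2]]
E
python3 - <<'E'
from h import *; from q import *
s=sense()["tool_pos"]
line_to([s[0],s[1],-.0284],rate=.05); close(); a=sense(); print("w",a["gripper_width"],a["wrist_force"])
line_to([s[0],s[1],.10],rate=.2); print(sense()["wrist_force"])
move_to([.53,-.25,.12],[pi,0,STONE[2]])
P,o=tcp(-.052-.045,.33,.0015,up=.06); print(P,ik(P,o))
move_to(P,o); a=sense(); print(a["tool_pos"],a["tcp_rot"],a["time"],a["gripper_width"],a["wrist_force"],a["moment"])
c=snap("top","top4"); d=snap("side","side4")
f=lambda im,x,y,w,h,k:cv2.resize(np.ascontiguousarray(im[y:y+h,x:x+w,::-1]),None,fx=k,fy=k,interpolation=cv2.INTER_CUBIC)
cv2.imwrite("pics/I.png",np.hstack([f(c["color"],180,140,130,120,3),f(d["color"],200,110,130,120,3)]))
E
```

```text
w 0.02150711438173685 [-0.68050927 -0.30332637  0.00750036]
[-0.45052277 -1.01390515 -3.52056898]
[np.float64(0.5400804901924392), np.float64(-0.08450510559655308), np.float64(0.09955197346161572)] [-0.00588318  0.09094484  1.73091203 -0.33541567  1.36663132  0.17940205]
[ 0.54023904 -0.08406464  0.09952211] [-3.14147978  0.32971923  1.46310762] 29.9667 0.021030430213181406 [ 0.41447836  0.44849051 -2.72840173] [ 0.23861432 -0.10085914 -0.01472478]
```

View pics/I.png

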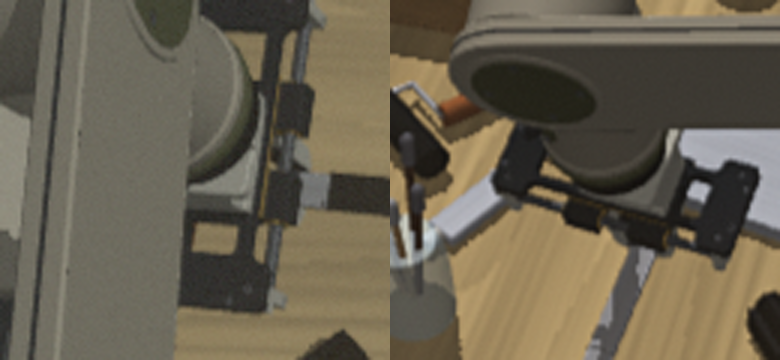

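```bash
python3 - <<'E'
from h import *; from q import *
cs={n:dict(np.load(f"pics/{n}4.npz")) for n in("top","side")}
def pr(c,p):
    q=np.linalg.inv(c["world_from_camera"])@np.r_[p,1]; return np.round([c["fx"]*q[0]/q[2]+c["cx"],c["fy"]*q[1]/q[2]+c["cy"]],1)
from scipy.spatial.transform import Rotation as Ro
T=np.array([.54024,-.08406,.09952]);R=Ro.from_euler("xyz",[pi,.3297,1.4631]).as_matrix()
bx=R[:,0];n=-R[:,2]
for h in "AB":
    tip0=T+(K*n if h=="A" else np.array([0,0,K]))-.001*n   # bar bottom under the fingers
    for sag in(0,.15):
        bxs=bx*np.cos(sag)-n*np.sin(sag); 
        print(h,sag,"tip side",pr(cs["side"],tip0+.125*bxs+.004*n),"padfront top",pr(cs["top"],tip0-.025*bxs+.008*n),"padfront side",pr(cs["side"],tip0-.025*bxs+.008*n))
im=cs["side"]["color"]; hsv=cv2.cvtColor(im,cv2.COLOR_RGB2HSV)
m=((hsv[...,1]<50)&(hsv[...,2]>60)).astype(np.uint8); m[:192]=0;m[:,:245]=0;m[:,300:]=0;m[262:]=0
k,l,st,ce=cv2.connectedComponentsWithStats(m)
for i in range(1,k):
    if st[i,4]>15: print(st[i])
for v in range(196,262,3):
    x=np.where(m[v])[0]; print(v,x.min() if len(x) else None,x.max() if len(x) else None,len(x),end=" | ")
E
```

```text
A 0 tip side [266.7 238.4] padfront top [289.9 203.3] padfront side [288.7 181.1]
A 0.15 tip side [268.3 240.3] padfront top [289.2 202.9] padfront side [288.4 180.5]
B 0 tip side [268.5 234.5] padfront top [295.7 203.9] padfront side [290.3 177.4]
B 0.15 tip side [270.  236.3] padfront top [295.  203.5] padfront side [290.1 176.9]
[262 192  28  46 425]
[245 247  41  15 310]
196 279 287 9 | 199 278 286 9 | 202 276 285 10 | 205 275 283 9 | 208 273 282 10 | 211 272 281 10 | 214 271 280 10 | 217 270 278 9 | 220 269 277 9 | 223 267 276 10 | 226 266 275 10 | 229 265 273 9 | 232 264 272 9 | 235 262 271 10 | 238 None None 0 | 241 None None 0 | 244 None None 0 | 247 245 247 3 | 250 245 253 9 | 253 245 263 18 | 256 245 272 26 | 259 245 280 36 |
```

Hypothesis A, the tool-length excess, matches both views (tip seen at about (266,237), predicted (266.7,238.4)), and the bar isn't sagging. Next I lower, insert, settle on the ridge and release.

```bash
python3 - <<'E'
from h import *; from q import *
def st(m): a=sense(); print(m,np.round(a["tool_pos"],4),np.round(a["wrist_force"],1),np.round(a["moment"],2),round(a["time"],2),round(a["gripper_width"],4))
P,o=tcp(-.097,.33,.0015); r=line_to(P,o,rate=.1,threshold=8); st(("low",r))
if not r:
    P,o=tcp(-.052,.33,.0015); r=line_to(P,o,rate=.05,threshold=8); st(("in",r))
if not r:
    P,o=tcp(-.052,.27,.0); r=line_to(P,o,rate=.02,threshold=6); st(("tilt",r))
E
```

```text
('low', False) [ 0.5404 -0.0847  0.0399] [ 0.6 -0.7 -1.9] [ 0.26 -0.14  0.06] 30.82 0.0214
('in', False) [ 0.5448 -0.0424  0.0251] [-0.  -0.7 -3. ] [ 0.23 -0.04  0.01] 31.87 0.0216
('tilt', False) [ 0.5447 -0.0432  0.0205] [-0.2  0.4 -1.4] [ 0.17 -0.12 -0.06] 32.26 0.0213
```

```bash
cat >> q.py <<'E'
def vert(X,Z,y=0.):
    c,s=np.cos(STONE[2]),np.sin(STONE[2])
    return [STONE[0]+c*X-s*y,STONE[1]+s*X+c*y,Z-K],[np.pi,0,STONE[2]]
E
python3 - <<'E'
from h import *; from q import *
def st(m): a=sense(); print(m,np.round(a["tool_pos"],4),np.round(a["wrist_force"],1),np.round(a["moment"],2),round(a["time"],2),round(a["gripper_width"],4))
P,o=tcp(-.052,.252,-.0005); r=line_to(P,o,rate=.02,threshold=6); st(("down",r))
open_gripper(); st("open")
up=sense()["tool_pos"]+np.array([0,0,.06]); line_to(up,rate=.2)
P,o=vert(-.239,.105); move_to(P,o); close(); hold(.1); st("above")
P,o=vert(-.239,.060); r=line_to(P,o,rate=.05,threshold=2.5); st(("touch",r,"tipZ",sense()["tool_pos"][2]+K))
snap("side","side5");snap("top","top5")
E
```

```text
('down', False) [ 0.5449 -0.0422  0.019 ] [-0.7  2.3  0.1] [ 0.41 -0.   -0.03] 32.51 0.0214
open [ 0.5447 -0.0424  0.0188] [ 0.3 -0.2  0.5] [ 0.11 -0.08 -0.1 ] 33.73 0.0933
above [ 0.5395 -0.0896  0.0716] [ 0.2 -0.4  0.3] [-0.08 -0.1   0.  ] 36.16 0.0003
('touch', True, 'tipZ', np.float64(0.07081802748663976)) [ 0.5388 -0.0896  0.0374] [-0.6 -0.5  3.7] [-0.07 -0.17  0.  ] 36.82 0.0003
```

```bash
python3 - <<'E'
from h import *; from q import *
for Z in(.064,.056,.048,.041,.034):
    X=-.239-.010*(.071-Z)/.037
    P,o=vert(X,Z); line_to(P,o,rate=.05); a=sense(); print(Z,np.round(a["tool_pos"][2]+K,4),np.round(a["wrist_force"],1),round(a["time"],2))
hold(.4); a=sense(); print(np.round(a["wrist_force"],1),a["time"])
c0=np.load("pics/side0.npz")["color"];c=snap("side","side6")["color"]
# shift of the stone's top region and bolts: crops for measuring
t=snap("top","top6")["color"]
f=lambda im,x,y,w,h,k:cv2.resize(np.ascontiguousarray(im[y:y+h,x:x+w,::-1]),None,fx=k,fy=k,interpolation=cv2.INTER_CUBIC)
cv2.imwrite("pics/J.png",np.vstack([np.hstack([f(np.load(f"pics/top{i}.npz")["color"],175,135,65,140,2),f(np.load(f"pics/side{i}.npz")["color"],190,230,150,140,2)]) for i in(0,6)]))
for n in("top","side"):
    a,b=[cv2.cvtColor(np.load(f"pics/{n}{i}.npz")["color"],cv2.COLOR_RGB2GRAY).astype(int) for i in(0,6)]
    print(n,"region change stone/bolts",np.abs(a-b)[140:275,110:215].mean() if n=="top" else np.abs(a-b)[240:345,190:335].mean())
E
```

```text
0.064 0.0644 [ 0.4 -0.3  4.2] 37.23
0.056 0.0564 [0.4 2.5 4.6] 37.54
0.048 0.0487 [1.  5.6 7. ] 37.86
0.041 0.0421 [0.8 5.8 8.4] 38.15
0.034 0.0353 [ 0.3  6.8 10.4] 38.44
[0.6 7.  9.7] 38.8417
top region change stone/bolts 15.30673721340388
side region change stone/bolts 23.562298850574713
```

```bash
cat >> h.py <<'E'
def check(img):
    """shift of bolt knobs and stone corners in the side view against the start (px)"""
    a=cv2.cvtColor(np.load("pics/side0.npz")["color"],cv2.COLOR_RGB2GRAY); b=cv2.cvtColor(img,cv2.COLOR_RGB2GRAY)
    for n,(u,v,h) in dict(knob_l=(329,293,6),knob_r=(202,249,6),stone_front_r=(238,246,8),stone_front_l=(295,266,8),stone_back_l=(262,321,8)).items():
        t=a[v-h:v+h+1,u-h:u+h+1]; w=22
        r=cv2.matchTemplate(b[v-h-w:v+h+w+1,u-h-w:u+h+w+1],t,cv2.TM_CCOEFF_NORMED)
        _,s,_,p=cv2.minMaxLoc(r); print(n,(p[0]-w,p[1]-w),round(s,2),end="; ")
    print()
E
python3 - <<'E'
from h import *; from q import *
C=dict(np.load("pics/side0.npz"))
def pr(p):
    q=np.linalg.inv(C["world_from_camera"])@np.r_[p,1]; return np.array([C["fx"]*q[0]/q[2]+C["cx"],C["fy"]*q[1]/q[2]+C["cy"]])
for nm,y in(("l",1),("r",-1)):
    print(nm,"20mm bolt shot =",np.round(pr([*loc((-.063,y*.13),STONE),.02])-pr([*loc((-.063,y*.15),STONE),.02]),1),
     "corner px",np.round(pr([*loc((-.08,y*.08),STONE),.068]),0),"rise 20:",np.round(pr([*loc((-.08,y*.08),STONE),.088])-pr([*loc((-.08,y*.08),STONE),.068]),1))
for i in(5,6): check(np.load(f"pics/side{i}.npz")["color"])
E
```

```text
l 20mm bolt shot = [-8.1 -2.7] corner px [295. 263.] rise 20: [-0.1 -4.8]
r 20mm bolt shot = [7.3 2.4] corner px [232. 242.] rise 20: [-0.9 -4.9]
knob_l (0, 0) 0.92; knob_r (0, 0) 1.0; stone_front_r (0, 0) 1.0; stone_front_l (0, 1) 0.84; stone_back_l (0, 0) 1.0; 
knob_l (-9, -3) 0.67; knob_r (-21, -17) 0.69; stone_front_r (-2, -3) 0.96; stone_front_l (0, -2) 0.84; stone_back_l (-1, 2) 0.98;
```

```bash
python3 - <<'E'
from h import *; from q import *
def score(img):
    a=cv2.cvtColor(np.load("pics/side0.npz")["color"],cv2.COLOR_RGB2GRAY); b=cv2.cvtColor(img,cv2.COLOR_RGB2GRAY)
    t=a[244:255,197:208]; r=cv2.matchTemplate(b[238:268,190:226],t,cv2.TM_CCOEFF_NORMED)
    _,s,_,p=cv2.minMaxLoc(r); print("knob_r shift",p[0]-7,p[1]-6,round(s,2)); return b[240:262,192:222]
print(score(np.load("pics/side6.npz")["color"])[::2,::2])
P,o=vert(-.250,.029); line_to(P,o,rate=.04); hold(.5); a=sense(); print(np.round(a["tool_pos"][2]+K,4),np.round(a["wrist_force"],1),a["time"])
c=snap("side","side7")["color"];snap("top","top7"); print(score(c)[::2,::2]); check(c)
E
```

```text
knob_r shift -1 -3 0.53
[[148 147 151 158 101  81  79  78  77  81  75  80  73 132 143]
 [150 148 154 155  78  83 137 136 140  94 122 133  96  70 135]
 [147 149 156  97  79  86 155 153 160  88 124 123 124 118 126]
 [145 152 153  84  77 144 152 153 156  82 122 124 123 124 123]
 [148 151 152 100  76 149 151 158  94 114 122 122 125 123 123]
 [150 151 150 159 134 150 154 101  41 123 124 124 124 122 122]
 [151 147 154 152 149 151 155  52 117 123 124 125 123 123 123]
 [149 148 157 149 146 149 154  75 125 123 123 123 124 123 122]
 [146 152 151 145 149 151 150  90 110 126 125 125 124 122 123]
 [145 154 147 144 147 149 149  90  56  65  87 111 129 125 119]
 [150 150 144 148 148 148 145  67  58  58  57  57  66  90  71]]
0.0306 [ 1.1  6.8 10.7] 39.7167
knob_r shift -1 -3 0.53
[[149 148 151 158 101  81  79  77  77  81  75  81  73 132 145]
 [149 147 154 155  78  84 138 136 139  93 124 133  95  69 134]
 [146 149 157  98  80  86 155 153 160  88 122 124 124 118 125]
 [144 151 153  84  78 144 152 154 157  83 122 123 123 124 124]
 [147 152 153 101  76 149 151 157  94 112 120 124 124 123 124]
 [150 151 151 158 134 150 154 102  41 124 124 123 123 121 121]
 [151 147 154 153 148 149 156  52 117 124 123 124 123 124 122]
 [151 149 156 149 147 150 153  75 126 123 124 123 124 122 123]
 [146 151 152 146 149 149 149  90 109 125 125 125 123 122 124]
 [145 154 148 146 147 150 149  89  57  65  88 111 128 123 117]
 [150 150 142 147 148 147 146  68  59  59  59  57  65  88  75]]
knob_l (-9, -3) 0.73; knob_r (-21, -17) 0.69; stone_front_r (-2, -4) 0.96; stone_front_l (0, -3) 0.84; stone_back_l (-1, 2) 0.97;
```

Both knobs have moved in: the left one by about 22 mm, and the right one has left its start position and gone behind its housing. Now I let the stone down.

```bash
python3 - <<'E'
from h import *; from q import *
for X,Z,r in((-.248,.034,.03),(-.246,.045,.04),(-.244,.060,.06),(-.244,.11,.2)):
    P,o=vert(X,Z); line_to(P,o,rate=r); print(Z,np.round(sense()["wrist_force"],1),end=" ")
P,o=vert(-.36,.16,.12); move_to(P,o); open_gripper()
a=sense(); print(a["time"],a["tool_pos"])
c=snap("side","side8")["color"];check(c); t=snap("top","top8")["color"]
f=lambda im,x,y,w,h,k:cv2.resize(np.ascontiguousarray(im[y:y+h,x:x+w,::-1]),None,fx=k,fy=k,interpolation=cv2.INTER_CUBIC)
cv2.imwrite("pics/K.png",np.hstack([f(t,180,130,120,145,4),f(c,190,180,80,145,4)]))
E
```

```text
0.034 [-0.8 -2.1  8.9] 0.045 [ 0.7  0.  -0.2] 0.06 [ 0.3 -0.5 -0.1] 0.11 [-0.8  0.2 -1. ] 43.5917 [ 0.40707169 -0.19682393  0.12658396]
knob_l (-9, -5) 0.81; knob_r (-21, -17) 0.69; stone_front_r (-1, -2) 0.97; stone_front_l (-1, -2) 0.91; stone_back_l (-1, 2) 0.98;
```

View pics/K.png

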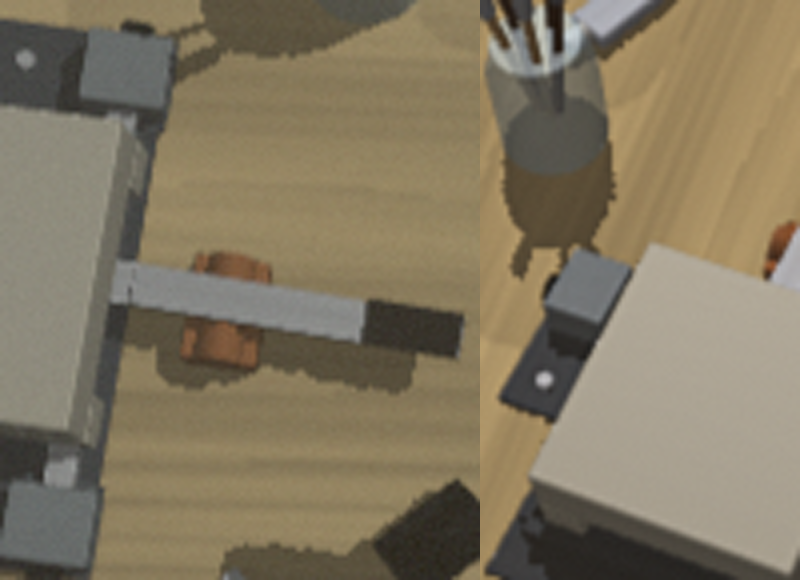

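The picture shows the stone resting raised, with both bolts under it and both knobs against their housings. The bar lies level over the block, pad corners at (365,298), (463,315), (458,357), (361,341). I'll fetch it back to the tray.

```bash
python3 - <<'E'
from h import *; from q import *
t=dict(np.load("pics/top8.npz"))
H=lambda p:[180+p[0]/4-.5,130+p[1]/4-.5]
zt=.046
b,e=fit(t,[[-.05,.011,zt],[-.05,-.011,zt],[-.1,-.011,zt],[-.1,.011,zt]],[H(p) for p in[(361,341),(365,298),(463,315),(458,357)]],[.55,0,1.46]); print(b,e)
def st(m): a=sense(); print(m,np.round(a["tool_pos"],4),np.round(a["wrist_force"],1),round(a["time"],2),round(a["gripper_width"],4))
o=[pi,0,b[2]]; g=loc((-.028,0),b); back=loc((-.098,0),b)
move_to([*g,.08],o); r=line_to([*g,.037-K],rate=.12,threshold=6); st(("at",r))
close(); st("grip")
line_to([*back,.038-K],rate=.08); st("out"); line_to([*back,.12],rate=.2); st("up")
snap("side","side9")
tg=loc((-.028,0),TRAY); ot=[pi,0,TRAY[2]]
move_to([.53,-.25,.12],o); move_to([*tg,.06],ot); st("over")
r=line_to([*tg,-.034],rate=.05,threshold=4); st(("tray",r))
E
```

```text
[ 0.55009689 -0.00868208  1.44311306] 0.5142787809855918
('at', False) [ 0.5471 -0.0369  0.0044] [-0.4 -0.2 -0.5] 45.35 0.093
grip [ 0.5465 -0.0365  0.0036] [ 0.1 -0.9 -0.3] 46.46 0.0215
out [ 0.5372 -0.1056  0.0041] [-0.1  0.3 -2.7] 47.48 0.0214
up [ 0.5369 -0.1055  0.1188] [-0.4 -0.4 -3.2] 48.21 0.0215
over [ 0.5296 -0.2956  0.0601] [-0.5 -0.9 -2.4] 50.29 0.0212
('tray', True) [ 0.5294 -0.2963 -0.0294] [-0.7  0.5  6.2] 51.92 0.0211
```

```bash
python3 - <<'E'
from h import *; from q import *
open_gripper(); a=sense(); print(np.round(a["wrist_force"],1),a["time"],a["gripper_width"])
p=a["tool_pos"]; line_to([p[0],p[1],.12],rate=.15); move_to([.254,-.50,.19],[pi,0,.4]); hold(.5)
c=snap("side","side10")["color"];check(c); t=snap("top","top10"); im=t["color"]
# dark pad inside the tray -> bar pose
g=cv2.cvtColor(im,cv2.COLOR_RGB2GRAY); poly=np.int32([[367,150],[418,162],[398,268],[350,258]])
m=np.zeros_like(g);cv2.fillConvexPoly(m,poly,1); d=((g<70)&(m>0)).astype(np.uint8); d=cv2.morphologyEx(d,cv2.MORPH_OPEN,np.ones((5,5),np.uint8))
k,l,s,ce=cv2.connectedComponentsWithStats(d); i=1+s[1:,4].argmax(); r=cv2.minAreaRect(np.argwhere(l==i)[:,::-1].astype(np.float32)); print(s[1:],r)
px=cv2.boxPoints(r); px=px[np.argsort(px[:,1])]; f=px[:2][np.argsort(px[:2,0])]; q=px[2:][np.argsort(px[2:,0])[::-1]]
b,e=fit(t,[[-.05,.011,.012],[-.05,-.011,.012],[-.1,-.011,.012],[-.1,.011,.012]],[*f,*q],BAR); 
dd=b[:2]-TRAY[:2];cc,ss=np.cos(TRAY[2]),np.sin(TRAY[2]); print("bar",b,e,"in tray",cc*dd[0]+ss*dd[1],-ss*dd[0]+cc*dd[1]); print(sense()["time"])
E
```

```text
[-1.2 -4.6  6.1] 53.1333 0.09282168177110985
knob_l (-9, -5) 0.81; knob_r (-21, -17) 0.69; stone_front_r (-1, -3) 0.98; stone_front_l (0, -3) 0.96; stone_back_l (0, 1) 0.98; 
[[370 233  14  24 265]] ((376.8360290527344, 244.65200805664062), (11.538111686706543, 23.344552993774414), 10.30484676361084)
bar [ 0.55567029 -0.29794319 -0.17705238] 0.6263860631225953 in tray -0.0017700458154928408 0.003578021660556248
56.2083
```

```bash
python3 -c "
from workcell import *
print(sign_off(), sense()['time'])"
```

```text
the job is handed in; nothing more can be done
the job is handed in; nothing more can be done
```

The stone's front edge is up and resting on both spring bolts, and the bar is back in its tray. I handed the job in at about 56 s of the 72 s. The sign-off gives no verdict, so what follows is from my own checks.

**What I did:** I stood the reddish hardwood block about 56 mm in front of the stone's edge and put the bar over it with its tip about 20 mm under the edge. I pressed the bar's rear down about 40 mm with 10–11 N, and both bolts shot. Then I let the stone down, drew the bar out, laid it in the tray and let go.

**Last checks:**
- **Bolts:** The left knob has moved in about 22 mm. The right knob could not be measured because its template match failed. It had left its starting place and shows against its housing, so I took that bolt as shot.
- **Stone:** Its front corners sit 2–3 pixels higher in the side view, in line with resting on the bolts. I did not measure the edge height in millimetres.
- **Bar:** Its centre is about 2 mm along and 4 mm across from the tray's centre. I judged it flat from the size of its pad in the image and the fingertips touching the tray floor.
- **Jar and tin:** The jar stood upright and in place in the last picture I viewed. I did not check the tin separately.

**What went wrong or disagreed:**
- **Tool length:** The reported TCP lies about 33 mm beyond the real fingertips. My first two grasps at the block therefore closed on air above it, and I briefly took the block for a look-alike. Touching the bench and checking the tilted bar in the images settled it, and I corrected for it from then on.
- **Tray release:** As the fingers opened in the tray I read a side force of about 4.6 N, probably a finger brushing the wall. The bar stayed where it was.

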